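# Take the clogged nozzle off the twin bottle rinser

## Task

The left spray nozzle of the twin bottle rinser (left as the robot sees it) is clogged: first make hand room by stacking the carton that stands on the tray between the two nozzles squarely on top of the column of two cartons beside the rinser, and let go of it. Then unscrew the left nozzle - the two spindles turn opposite ways, so one nozzle has a right-hand and the other a left-hand thread and nothing shows which, so try both ways - and finish while holding the nozzle upright in the gripper, lifted some 3 to 10 cm clear of its spindle and above it, so that the spindle can be cleaned. Leave the right nozzle screwed down, and do not knock over or push about the column, the wine bottle or the glass.

Things in the scene. Friction and masses are not known exactly. Their poses are not given: they have to be found in the camera images.
- rinser: the twin bottle rinser, fixed: a grey housing 150 mm deep (x), 290 mm wide (y), with a drip tray on top; origin at the centre of its underside on the table, +y to its left as the robot sees it. The tray floor is 42 mm above the table, with a rim 9 mm high round it. The two spindles stand on the floor 92 mm left (+y) and right (-y) of the centre.
- left_seat (a point): point on the tray floor, 42 mm above the table, at the axis of the left spindle, whose nozzle is to be taken off.
- spindle_a: steel spindle of nozzle a, fixed on the tray, left or right (varies); origin on the tray floor at its axis, z up. Flange radius 30, height 5 mm; pedestal radius 22.5 mm up to the shoulder 22 mm above the origin; then a threaded stub 20 mm tall, radius 20.4 mm. Hand of the thread not told; the other spindle has the opposite hand.
- spindle_b: steel spindle of nozzle b, fixed on the tray, left or right (varies); origin on the tray floor at its axis, z up. Flange radius 30, height 5 mm; pedestal radius 22.5 mm up to the shoulder 22 mm above the origin; then a threaded stub 20 mm tall, radius 20.4 mm. Hand of the thread not told; the other spindle has the opposite hand.
- nozzle_a_grip (a point): grip centre of the brass nozzle on spindle_a, a 12-sided hollow cap, 200 g; z up its axis. 50 mm across flats, which face its x axis and every 30 deg; flats reach from 16 mm below to 10 mm above this point, then a dome and a jet, tip 24 mm above. Screwed home on a three-start thread inside, 3 lugs.
- nozzle_b_grip (a point): grip centre of the brass nozzle on spindle_b, a 12-sided hollow cap, 200 g; z up its axis. 50 mm across flats, which face its x axis and every 30 deg; flats reach from 16 mm below to 10 mm above this point, then a dome and a jet, tip 24 mm above. Screwed home on a three-start thread inside, 3 lugs.
- nozzle_a_rim (a point): point on the face of nozzle a that looks along its x axis, 25 mm from the axis, at the height of nozzle_a_grip; shows how the nozzle is turned.
- nozzle_b_rim (a point): the same point of nozzle b.
- nozzle_a: nozzle a; origin at the centre of its lower rim, 16 mm below its grip. Turned the loosening way (light, under 0.3 N m) it rises about 2 mm and after 58 to 74 deg can be pulled straight up (it stops at about 77); the tightening way it meets a hard stop within 4 deg; pulled without turning it stays. Lifted by 24 mm it is clear of the stub.
- nozzle_b: nozzle b; origin at the centre of its lower rim, 16 mm below its grip. Turned the loosening way (light, under 0.3 N m) it rises about 2 mm and after 58 to 74 deg can be pulled straight up (it stops at about 77); the tightening way it meets a hard stop within 4 deg; pulled without turning it stays. Lifted by 24 mm it is clear of the stub.
- carton_mid (a point): centre of the closed cardboard carton (bottle brushes) on the tray between the nozzles; 54 mm along its x (grasp across this), 104 mm along its y, 60 mm tall, 220 g; centre 30 mm above its underside, which stands on the tray floor.
- carton: the same carton; origin at the centre of its underside.
- column_high_mid (a point): centre of the upper carton of the column, of the same size (54 x 104 x 60 mm) with its top 30 mm above this point; loose, it stands on the lower one.
- column_low_mid (a point): centre of the lower carton of the column, same size, loose, standing on the table.
- bottle: slim wine bottle standing by, loose, 55 mm diameter, 224 mm tall; origin at the centre of its underside.
- glass: tasting glass standing by, loose, 67 mm diameter, 91 mm tall; origin at the centre of its underside.
- cork_puller: bench lever cork puller, fixed: an iron stand 170 mm (x) by 120 mm (y), 523 mm tall with its raised lever, which leans forward no farther than its base; origin at the centre of its underside. Not part of the job: keep the arm clear of it.

How it is judged:
By the outcome, as a careful person would: the job done as asked, in the order asked, and still so for the second after the job is handed in, while the arm keeps its last pose, push and grip.
It also fails if it takes over 61 s, if anything falls off the work surface, if the arm or the gripper's body presses on something with over 40 N, if the wrist force passes 120 N, or if a joint passes its speed limit or range.

## Robot

A 6-joint arm with a two-finger parallel gripper is mounted at the origin on the work surface; the furniture and walls round the work are solid. World frame = base frame: x ahead of the robot, y to its left, z up, the work surface at z = 0. Lengths are in m, angles in degrees, forces in N, time in s.
With the tool pointing down it reaches from about 0.4 to 0.825 m from the base axis. Payload 7 kg.
Tool frame: the origin (TCP) lies on the front face of the gripper's body, between the roots of the fingers; the fingertips stand 66 mm ahead of it and the grasp point (between the pads) lies 47 mm ahead of it; z points along the fingers, y is the line along which they close (so a half turn about z gives the same grasp; the last joint's range is limited). The gripper opens to 88 mm and grips with 3 to 60 N. Pads are 19 mm wide; open, the fingers measure 130 mm over their backs; the gripper's body (78 mm by 193 mm) begins 47 mm behind the grasp point.
Start: joints at [-49.842, 20.546, 0.682, 0, -70.136, -16.507], TCP at [0.271, -0.618, 0.292] pointing down, gripper open.
Joint ranges: [-176.03, 176.03], [-82.01, 121.73], [-58.28, 71.71], [-173.87, 95.51], [-174.79, -0.11], [-173.66, 173.66]. Speed limits (degrees/s): [136.94, 136.94, 172.46, 180, 180, 180].

## Interface

Orientations are given as [roll, pitch, yaw] about the fixed x, y, z axes, in that order (R = Rz(yaw) Ry(pitch) Rx(roll)).
In Python, from plant import ctrl gives the robot as it stands.
- The arm moves only by the tool send_rows, never from a script. Its argument "deltas" is a list of rows, each a list of 2 entries, a list of its own where there are three numbers: the shift along the tool's x, y, z each as a share of 800 mm, from -1 to 1, then the turn about the tool's z as a share of 90 degrees, from -1 to 1. A call has exactly 5 rows; each row is the pose to reach, as a shift and turn from the pose commanded when the call began, along the tool's axes at that moment; what a row does not reach only later rows make up. A row lasts 1/12 s, in which the tool goes at most 41.7 mm and 7.16 degrees, less where a joint would pass 70% of its speed; a pose out of reach is approached as far as the arm can. A call with a number of a shift or a turn outside -1 to 1 is refused whole. A call with a gripper value outside its range is refused whole. "gripper" is the opening, from 0 (shut) to 1 (fully open), set as the call begins (left out, the last holds). The fingers move at their own pace and stop on an object; the grip force is fixed at half the most. Time passes only in rows, so rows that repeat a pose let the fingers close, or fill a call up. It gives the time, the measured TCP pose, the force, the opening and the grip force at its end, in the units of the state.
- ctrl.get_obs(): the state, without advancing time (a new reading comes with each control period).
- ctrl.snapshot(name): name is "scene" or "top" or "wrist"; returns a dict with "color" (400x640x3 uint8, red, green, blue), "vertical_fov" (degrees; the focal length in pixels is half the picture's height over the tangent of half this angle, whatever the lens; pixels are square), "cx", "cy" (the principal point, pixels), "k1" (the pictures are not rectified: a ray, as slopes to the right and down, at radius r is drawn at 1 + k1 r^2 times it, then the intrinsics apply), "rvec" (rotation vector, rad) and "tvec" (3), from world to camera coordinates, as OpenCV has them. Camera axes: x right, y down, z forward; pixel columns grow to the right and rows downward; lengths in m; the calibration is good to about 2 mm. A picture is of the moment at which its call begins. There is no depth.
- ctrl.close_job(): hands the job in; it is judged then, once.
Trained networks look in a picture, given as the dict that the camera call returned (one of the last four; its "shot" number tells which), for a name from the list of things; names that differ only in an ending like _2 or _b are one class to them, and where a whole thing is asked for, a point or a joint stands for the part that bears it (a point fixed in the world has none). Each returns a list of dicts, best first, with "conf" (0 to 1); they miss things now and then, are a little off and sometimes report something else, mostly with a low value. They report only what shows in the picture. A call takes as long as a camera call.
- ctrl.boxes_of(picture, thing): "xy" ([column, row] as shares, 0 to 1, of the picture: columns of its width, rows of its height, amid what is visible of it).
- ctrl.cut_out(picture, thing): "pixels" (400x640 bool, what is visible of it) and "xy" ([column, row] as shares, 0 to 1, of the picture: columns of its width, rows of its height, amid what is visible of it).
The state is a dict: "clock": time; "joint_pos": joint angles; "qvel": joint speeds; "tau": joint torques, N m; "tool_pos": TCP position; "orientation": TCP orientation; "force": force on the tool from outside, world axes, zero at the start; "moment": the same for the moment, N m; "opening": finger opening in m; "gripper_force": force on a finger pad.
Only numpy, scipy, OpenCV 4.12 (cv2) and the standard library are available. Lean on these libraries where they do the work, as an engineer would, in place of code of your own. Each camera call takes 0.05 s, during which the arm holds its last target. There are 200 camera calls.

## Working session

There is one attempt and no reset: what is moved stays moved. The work goes in short steps, Python scripts to look and compute and a tool call to move; the robot and the scene stay as the last step left them, time stands still between calls to the robot, and variables do not carry over. Pictures are saved under pics/ and viewed, at most 10 in all, crops included, and the job is handed in when it is done.

Besides the shell and the picture viewer there is one more tool, called after "Request:" as name(argument=value, ...), one argument or row to a line, values as JSON. send_rows: Moves the arm, as the interface text tells. Shift numbers are shares of 800 mm and turn numbers shares of 90 degrees, none past 1 either way. Its arguments: {"type":"object","properties":{"deltas":{"type":"array","items":{"type":"array"}},"gripper":{"type":"number"}},"required":["deltas"]}

```bash
mkdir -p pics; ls; cat > h.py <<'E'
import numpy as np, cv2
from plant import ctrl
def ray(p,xy):
    f=200/np.tan(np.radians(p["vertical_fov"])/2)
    u=np.array([(xy[0]*640-p["cx"])/f,(xy[1]*400-p["cy"])/f]); s=u.copy()
    for _ in range(30): s=u/(1+p["k1"]*(s@s))
    R,_=cv2.Rodrigues(np.array(p["rvec"],float)); t=np.array(p["tvec"],float).ravel()
    return -R.T@t, R.T@np.array([s[0],s[1],1.])
def atz(p,xy,z):
    c,d=ray(p,xy); return c+d*(z-c[2])/d[2]
def tri(l):
    A=np.zeros((3,3));b=np.zeros(3)
    for p,xy in l:
        c,d=ray(p,xy);d/=np.linalg.norm(d);M=np.eye(3)-np.outer(d,d);A+=M;b+=M@c
    return np.linalg.solve(A,b)
def save(p,n): cv2.imwrite(f"pics/{n}.png",p["color"][...,::-1])
E
python3 - <<'E'
from h import *
S={n:ctrl.snapshot(n) for n in("scene","top","wrist")}
np.set_printoptions(precision=4,suppress=True)
for n in S: save(S[n],n+"0"); print(n,S[n]["vertical_fov"],ray(S[n],(.5,.5)))
for t,z in [("rinser",.04),("left_seat",.042),("nozzle_a_grip",.08),("nozzle_a_rim",.08),("nozzle_b_rim",.08),("carton_mid",.072),("column_high_mid",.09),("column_low_mid",.03),("bottle",.1),("glass",.045),("cork_puller",.2)]:
    for n in("scene","top"):
        for d in ctrl.boxes_of(S[n],t)[:3]: print(t,n,round(d["conf"],2),np.array(d["xy"])*[640,400],atz(S[n],d["xy"],z))
o=ctrl.get_obs();print(o["tool_pos"],o["orientation"],o["opening"])
i=np.hstack([S["scene"]["color"],S["top"]["color"]])
E
```

```text
pics
scene 50.58010938922311 (array([-0.1514, -1.1057,  0.6659]), array([ 0.4316,  0.8051, -0.4069]))
top 48.082628045538755 (array([0.2425, 0.0351, 1.2126]), array([ 0.2164, -0.0315, -0.9762]))
wrist 59.91371857557087 (array([ 0.211 , -0.6445,  0.3848]), array([ 0.2219,  0.102 , -0.9697]))
rinser scene 0.83 [322.816 207.4  ] [0.4907 0.072  0.04  ]
rinser scene 0.51 [396.032 258.88 ] [ 0.503  -0.3248  0.04  ]
left_seat top 0.58 [273.92 206.8 ] [0.4848 0.1205 0.042 ]
nozzle_a_grip scene 0.29 [337.472 198.8  ] [0.5266 0.0323 0.08  ]
nozzle_a_grip top 0.62 [233.984 197.4  ] [0.5031 0.2218 0.08  ]
nozzle_a_rim scene 0.51 [304.832 182.48 ] [0.4983 0.2245 0.08  ]
nozzle_a_rim top 0.17 [424.512 190.2  ] [ 0.5166 -0.2763  0.08  ]
nozzle_b_rim scene 0.73 [337.024 195.8  ] [0.5384 0.0553 0.08  ]
nozzle_b_rim top 0.63 [304.192 190.   ] [0.5206 0.0391 0.08  ]
carton_mid scene 0.94 [318.784 190.92 ] [0.5135 0.1427 0.072 ]
carton_mid top 0.9 [266.88 189.4 ] [0.5254 0.137  0.072 ]
column_high_mid scene 0.61 [390.784 244.6  ] [ 0.4832 -0.3224  0.09  ]
column_high_mid scene 0.28 [326.528 211.08 ] [ 0.4363 -0.0521  0.09  ]
column_high_mid top 0.91 [422.976 189.12 ] [ 0.5171 -0.2697  0.09  ]
column_low_mid scene 0.55 [394.88 259.28] [ 0.5094 -0.3124  0.03  ]
column_low_mid top 0.57 [411.072 203.12 ] [ 0.493  -0.2505  0.03  ]
column_low_mid top 0.31 [241.088 207.68 ] [0.4859 0.2101 0.03  ]
column_low_mid top 0.26 [234.496 198.52 ] [0.5115 0.2286 0.03  ]
bottle scene 0.44 [383.296 207.08 ] [ 0.5953 -0.1351  0.1   ]
bottle top 0.65 [366.08 148.32] [ 0.6263 -0.1242  0.1   ]
glass top 0.77 [377.984 196.32 ] [ 0.5095 -0.1583  0.045 ]
[ 0.2708 -0.6183  0.2922] [-179.9994   -0.0001 -156.35  ] 0.0877579131617346
```

View pics/scene0.png

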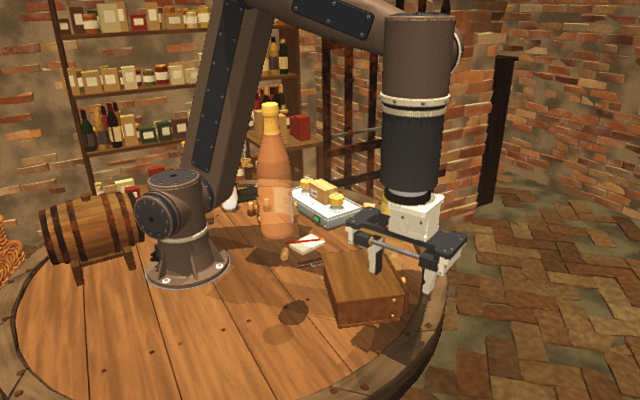

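View pics/top0.png

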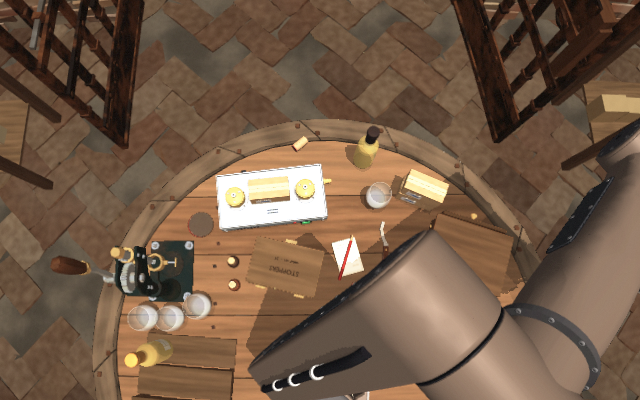

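The scene shows the rinser (≈325,205) with the carton between two brass nozzles. A big bottle at (278,235) sits close to the arm's route. In the top view the nozzles are at (234,197) and (305,189), with the carton at (268,189). The glass is at (378,195), the bottle at (366,150) and the skewed column at (425,188).

```bash
cat >> h.py <<'E'
def proj(p,X):
    R,_=cv2.Rodrigues(np.array(p["rvec"],float)); q=R@np.array(X)+np.array(p["tvec"],float).ravel()
    f=200/np.tan(np.radians(p["vertical_fov"])/2); s=q[:2]/q[2]; s=s*(1+p["k1"]*(s@s))
    return s*f+[p["cx"],p["cy"]]
def fitbox(p,mask,x0,z0,z1,lx=.054,ly=.104):
    "fit x,y,yaw of an upright box to the mask by hull IoU"
    from scipy.optimize import minimize
    m=mask.astype(np.uint8)
    def c(v):
        cs,sn=np.cos(v[2]),np.sin(v[2]);P=[]
        for a in(-1,1):
            for b in(-1,1):
                for z in(z0,z1):
                    P.append(proj(p,[v[0]+cs*a*lx/2-sn*b*ly/2,v[1]+sn*a*lx/2+cs*b*ly/2,z]))
        h=cv2.convexHull(np.array(P,np.float32)); k=np.zeros_like(m)
        cv2.fillConvexPoly(k,np.round(h*16).astype(np.int32),1,shift=4)
        return -(k&m).sum()/(k|m).sum()
    best=None
    for a in np.radians([-40,-20,0,20,40]):
        r=minimize(c,[x0[0],x0[1],x0[2]+a],method="Nelder-Mead",options=dict(initial_simplex=[[x0[0],x0[1],x0[2]+a],[x0[0]+.02,x0[1],x0[2]+a],[x0[0],x0[1]+.02,x0[2]+a],[x0[0],x0[1],x0[2]+a+.3]]))
        if best is None or r.fun<best.fun: best=r
    return best.x[:2],np.degrees(best.x[2]),best.fun
E
python3 - <<'E'
from h import *
np.set_printoptions(precision=4,suppress=True)
p=ctrl.snapshot("top"); s=ctrl.snapshot("scene")
print("bigbottle base",atz(s,(278/640,232/400),0))
c,d=ray(s,(270/640,105/400)); 
for t in(.4,.6,.8,1,1.2,1.4): print(t,c+d*t, proj(p,c+d*t))
for t in("carton","column_high_mid"):
    for e in ctrl.cut_out(p,t)[:2]:
        print(t,e["conf"],e["pixels"].sum(),np.array(e["xy"])*[640,400])
        if t=="carton": print(fitbox(p,e["pixels"],[.52,.13,.09],.042,.102))
        else:
            print(fitbox(p,e["pixels"],[.51,-.275,0],.06,.12),fitbox(p,e["pixels"],[.51,-.275,0],.0,.12))
for t in("bottle","glass"):
    for n,q in(("s",s),("t",p)):
        for e in ctrl.cut_out(q,t)[:2]: 
            r,cc=np.where(e["pixels"]); print(t,n,e["conf"],cc.min(),cc.max(),r.min(),r.max())
E
```

```text
bigbottle base [0.31   0.0531 0.    ]
0.4 [-0.0018 -0.7291  0.586 ] [755.3626 413.3544]
0.6 [ 0.073  -0.5407  0.5461] [672.4496 391.6439]
0.8 [ 0.1479 -0.3524  0.5062] [552.8071 352.3847]
1 [ 0.2227 -0.1641  0.4663] [428.3952 308.8238]
1.2 [0.2975 0.0242 0.4263] [312.8753 266.9007]
1.4 [0.3723 0.2125 0.3864] [211.3633 229.0744]
carton 0.79 992 [266.624 192.2  ]
(array([0.6289, 0.1656]), np.float64(-80.68000345428847), np.float64(0.0))
column_high_mid 0.78 1122 [423.488 187.6  ]
(array([ 0.5633, -0.1483]), np.float64(-108.75493541569881), np.float64(0.0)) (array([ 0.4433, -0.2083]), np.float64(-28.540844097383545), np.float64(0.0))
bottle s 0.53 380 390 194 214
bottle t 0.67 353 379 126 168
glass s 0.19 380 388 195 213
glass t 0.96 366 391 182 209h.py:33: RuntimeWarning: overflow encountered in scalar negative
  return -(k&m).sum()/(k|m).sum()
```

```bash
sed -i 's/return -(k&m).sum()\/(k|m).sum()/return -float((k\&m).sum())\/float((k|m).sum())/' h.py
cat >> h.py <<'E'
def go(target,yaw=None):
    "shares for a move to world TCP target and yaw"
    o=ctrl.get_obs();y=np.radians(o["orientation"][2]);d=np.array(target)-o["tool_pos"]
    s=np.array([d[0]*np.cos(y)+d[1]*np.sin(y),d[0]*np.sin(y)-d[1]*np.cos(y),-d[2]])
    t=0 if yaw is None else -((yaw-o["orientation"][2]+180)%360-180)/90
    return np.round(s/.8,4).tolist(),round(t,4),"rows",round(np.linalg.norm(d)/.0417,1),round(abs(t)*90/7.16,1)
E
python3 - <<'E'
from h import *
np.set_printoptions(precision=4,suppress=True)
p=ctrl.snapshot("top")
print(fitbox(p,ctrl.cut_out(p,"carton")[0]["pixels"],[.52,.13,.09],.042,.102))
m=ctrl.cut_out(p,"column_high_mid")[0]["pixels"]
print(fitbox(p,m,[.51,-.275,0],.06,.12),fitbox(p,m,[.51,-.275,0],.0,.12))
print(go([.51,-.22,.34],-84)); print(go([.50,.13,.30],-84))
E
```

```text
(array([0.5232, 0.1308]), np.float64(4.259930048681279), np.float64(-0.9375565610859729))
(array([ 0.5185, -0.2722]), np.float64(-23.2844511237419), np.float64(-0.9011627906976745)) (array([ 0.5275, -0.2771]), np.float64(-34.29183074453286), np.float64(-0.734375))
([-0.4736, 0.3361, -0.0598], np.float64(-0.8039), 'rows', np.float64(11.2), np.float64(10.1))
([-0.6377, 0.7418, -0.0098], np.float64(-0.8039), 'rows', np.float64(18.8), np.float64(10.1))
```

Request:
send_rows(
  deltas=[
    [[-0.04, 0.03, -0.005], 0],
    [[-0.08, 0.056, -0.01], 0],
    [[-0.12, 0.084, -0.015], 0],
    [[-0.16, 0.112, -0.02], 0],
    [[-0.2, 0.14, -0.025], 0],
  ],
  gripper=1,
)

```text
clock: 2.22
tool_pos: [0.3729, -0.45, 0.3124]
orientation: [-180.0, 0.0, -156.4]
force: [0.9, 0.2, -0.2]
opening: 0.0879
gripper_force: 0.0
```

Request:
send_rows(
  deltas=[
    [[-0.04, 0.03, -0.005], 0],
    [[-0.08, 0.056, -0.01], 0],
    [[-0.12, 0.084, -0.015], 0],
    [[-0.16, 0.112, -0.02], 0],
    [[-0.2, 0.14, -0.025], -0.05],
  ],
)

```text
clock: 2.63
tool_pos: [0.4746, -0.2829, 0.3327]
orientation: [-180.0, 0.0, -151.9]
force: [1.5, -1.4, -0.4]
opening: 0.0877
gripper_force: 0.0
```

Request:
send_rows(
  deltas=[
    [[-0.035, 0.028, -0.005], -0.07],
    [[-0.065, 0.053, -0.01], -0.14],
    [[-0.07, 0.06, -0.01], -0.21],
    [[-0.07, 0.06, -0.01], -0.28],
    [[-0.07, 0.06, -0.01], -0.35],
  ],
)

```text
clock: 3.05
tool_pos: [0.5011, -0.2149, 0.3404]
orientation: [-180.0, 0.0, -119.9]
force: [0.2, -0.1, 0.7]
opening: 0.0879
gripper_force: 0.0
```

```bash
python3 - <<'E'
from h import *
np.set_printoptions(precision=4,suppress=True)
o=ctrl.get_obs();print(o["clock"],o["tool_pos"],o["orientation"])
p=ctrl.snapshot("wrist");save(p,"w1")
for t in("column_high_mid","glass","bottle"):
    for e in ctrl.cut_out(p,t)[:2]:
        m=e["pixels"];r,c=np.where(m);print(t,e["conf"],m.sum(),c.min(),c.max(),r.min(),r.max())
        if t[0]=="c": print(fitbox(p,m,[.5185,-.272,-.4],.06,.12),fitbox(p,m,[.5185,-.272,-.4],.0,.12))
print(go([.40,.10,.30],-85),go([.523,.131,.2],-85.7))
E
```

```text
3.05 [ 0.5011 -0.2149  0.3404] [-179.9746    0.0166 -119.9189]
column_high_mid 0.56 7341 234 308 78 197
(array([ 0.5187, -0.2722]), np.float64(-24.210746417404405), np.float64(-0.972528201725282)) (array([ 0.519 , -0.2723]), np.float64(-24.814955855259665), np.float64(-0.9466959215281363))
glass 0.97 3033 310 368 189 251
bottle 0.68 1921 231 289 285 321
([-0.2761, 0.3093, 0.0503], np.float64(-0.3953), 'rows', np.float64(8.0), np.float64(5.0)) ([-0.3876, 0.1966, 0.1753], np.float64(-0.3875), 'rows', np.float64(9.0), np.float64(4.9))
```

View pics/w1.png

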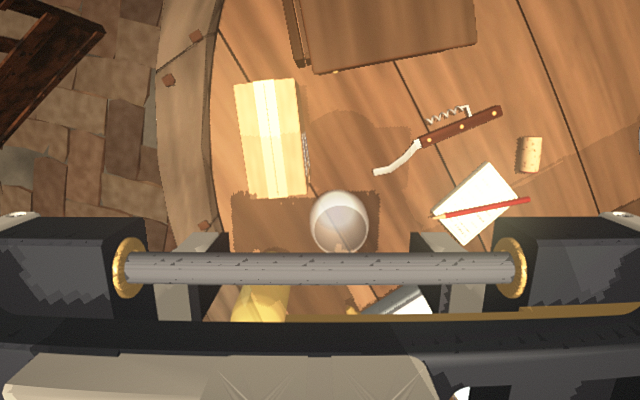

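The wrist view shows the column top as a clean box at (268,138), the glass at (340,222), and the bottle partly hidden at (262,303). The fit puts the column at (0.519, -0.272) with a yaw of -24.3°. Next I go above the rinser.

Request:
send_rows(
  deltas=[
    [[-0.033, 0.017, 0], 0],
    [[-0.066, 0.034, 0], 0],
    [[-0.099, 0.051, 0], 0],
    [[-0.132, 0.068, 0], 0],
    [[-0.165, 0.085, 0], 0],
  ],
)

```text
clock: 3.67
tool_pos: [0.5086, -0.0669, 0.3403]
orientation: [-180.0, 0.0, -120.6]
force: [0.7, -0.6, -0.4]
opening: 0.0876
gripper_force: 0.0
```

Request:
send_rows(
  deltas=[
    [[-0.033, 0.017, 0], 0],
    [[-0.066, 0.034, 0], 0],
    [[-0.099, 0.051, 0], 0],
    [[-0.132, 0.068, 0], 0],
    [[-0.165, 0.085, 0], 0],
  ],
)

```text
clock: 4.08
tool_pos: [0.5167, 0.0817, 0.3404]
orientation: [-180.0, 0.0, -120.6]
force: [0.6, 0.4, 0.8]
opening: 0.0874
gripper_force: 0.0
```

Request:
send_rows(
  deltas=[
    [[-0.04, 0.02, 0], -0.078],
    [[-0.08, 0.04, 0], -0.156],
    [[-0.12, 0.06, 0], -0.234],
    [[-0.165, 0.085, 0], -0.312],
    [[-0.165, 0.085, 0], -0.39],
  ],
)

```text
clock: 4.5
tool_pos: [0.5252, 0.2339, 0.3394]
orientation: [-180.0, 0.0, -85.0]
force: [0.9, -0.5, 0.4]
opening: 0.0875
gripper_force: 0.0
```

```bash
cat >> h.py <<'E'
def look(n):
    np.set_printoptions(precision=4,suppress=True)
    o=ctrl.get_obs();print(o["clock"],o["tool_pos"],o["orientation"],o["joint_pos"])
    p=ctrl.snapshot("wrist");save(p,n)
    for t,z in(("nozzle_a_grip",.08),("nozzle_a_rim",.08),("left_seat",.042),("carton_mid",.072)):
        for e in ctrl.boxes_of(p,t)[:4]: print(t,round(e["conf"],2),np.array(e["xy"])*[640,400],atz(p,e["xy"],z))
    return p
E
python3 - <<'E'
from h import *
p=look("w2")
for e in ctrl.cut_out(p,"carton")[:1]: print(fitbox(p,e["pixels"],[.523,.131,.08],.042,.102))
print(go([.523,.131,.2],-85.7))
E
```

```text
4.5 [0.5252 0.2339 0.3394] [-179.998     0.0231  -84.9655] [ 43.4851   9.5735  -8.0216  -0.0177 -72.3889 -38.4452]
nozzle_a_grip 0.62 [342.208 166.8  ] [0.5029 0.2202 0.08  ]
nozzle_a_rim 0.7 [342.208 166.32 ] [0.5029 0.2197 0.08  ]
nozzle_a_rim 0.41 [336.   0.] [0.5248 0.0637 0.08  ]
left_seat 0.89 [361.472 111.   ] [0.4852 0.1624 0.042 ]
left_seat 0.36 [338.368   2.6  ] [0.5214 0.0547 0.042 ]
carton_mid 0.56 [331.2  72.4] [0.5228 0.1285 0.072 ]
(array([0.5226, 0.1308]), np.float64(4.496067019167796), np.float64(-0.9800443458980045))
([0.1204, 0.0116, 0.1754], np.float64(0.0014), 'rows', np.float64(4.1), np.float64(0.0))
```

View pics/w2.png

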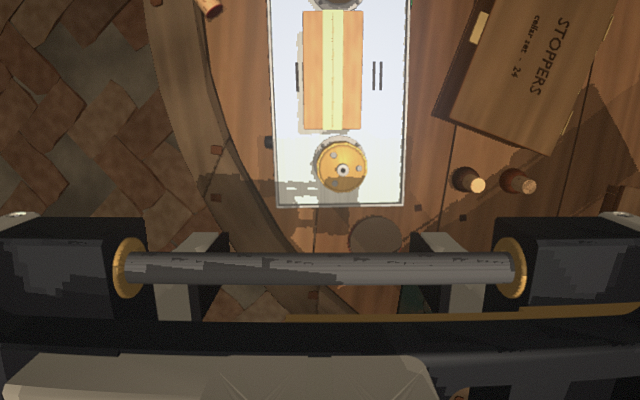

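The rinser tray is in clear view: left nozzle at (342,167), carton at (332,70). I'll grasp the carton.

Request:
send_rows(
  deltas=[
    [[0.03, 0.003, 0.03], 0.006],
    [[0.06, 0.007, 0.06], 0.006],
    [[0.09, 0.01, 0.1], 0.006],
    [[0.128, 0.0145, 0.14], 0.006],
    [[0.128, 0.0145, 0.174], 0.006],
  ],
)

```text
clock: 5.22
tool_pos: [0.5206, 0.1213, 0.2002]
orientation: [180.0, 0.0, -86.2]
force: [0.2, 1.2, -0.8]
opening: 0.0878
gripper_force: 0.0
```

Request:
send_rows(
  deltas=[
    [[0, 0, 0.022], 0],
    [[0, 0, 0.044], 0],
    [[0, 0, 0.066], 0],
    [[0, 0, 0.089], 0],
    [[0, 0, 0.089], 0],
  ],
)

```text
clock: 5.63
tool_pos: [0.5201, 0.1238, 0.127]
orientation: [179.7, -0.1, -86.1]
force: [-0.7, -0.1, 0.6]
opening: 0.0876
gripper_force: 0.0
```

Request:
send_rows(
  deltas=[
    [[0, 0, 0], 0],
    [[0, 0, 0], 0],
    [[0, 0, 0], 0],
    [[0, 0, 0], 0],
    [[0, 0, 0], 0],
  ],
  gripper=0.3,
)

```text
clock: 6.05
tool_pos: [0.5221, 0.126, 0.1307]
orientation: [-179.9, 0.0, -85.8]
force: [-0.6, 0.1, -0.1]
opening: 0.0601
gripper_force: 0.0
```

Request:
send_rows(
  deltas=[
    [[0, 0, 0], 0],
    [[0, 0, 0], 0],
    [[0, 0, 0], 0],
    [[0, 0, 0], 0],
    [[0, 0, 0], 0],
  ],
)

```text
clock: 6.47
tool_pos: [0.5221, 0.126, 0.1305]
orientation: [-179.9, 0.0, -85.8]
force: [-2.1, 0.2, 6.0]
opening: 0.0541
gripper_force: 29.9
```

```bash
python3 - <<'E'
from h import *
o=ctrl.get_obs();print(o)
print(go([.5226,.1308,.129],-85.5))
E
```

```text
{'clock': 6.4667, 'joint_pos': array([ 3.45064045e+01,  1.70732920e+01, -2.84845239e+01,  2.14687057e-02,
       -4.43799593e+01, -3.02920215e+01]), 'qvel': array([ 0.06139749, -0.03392482,  0.05126125, -0.06353719,  0.06775915,
        0.01283796]), 'tau': array([-3.87975108e-02, -4.29193103e+01,  2.05465704e+01,  4.71624434e+00,
        3.59836612e-01,  4.76093183e-02]), 'tool_pos': array([0.52207126, 0.12604699, 0.13050636]), 'orientation': array([-1.79938690e+02,  1.84058901e-02, -8.57702712e+01]), 'force': array([-2.07592793,  0.16980422,  6.010863  ]), 'moment': array([-0.00404915,  0.4523074 ,  0.01380638]), 'gripper_force': 29.91980016231537, 'opening': 0.054106096742482644}
([-0.0059, -0.0011, 0.0019], np.float64(-0.003), 'rows', np.float64(0.1), np.float64(0.0))
```

Request:
send_rows(
  deltas=[
    [[0, 0, -0.03], 0],
    [[0, 0, -0.075], 0],
    [[0, 0, -0.12], 0],
    [[0, 0, -0.165], 0],
    [[0, 0, -0.21], 0],
  ],
)

```text
clock: 6.88
tool_pos: [0.5209, 0.1256, 0.299]
orientation: [179.9, -0.0, -85.8]
force: [1.4, -0.1, -2.4]
opening: 0.0539
gripper_force: 29.9
```

Request:
send_rows(
  deltas=[
    [[0.025, 0.002, -0.02], 0],
    [[0.06, 0.005, -0.04], 0],
    [[0.095, 0.008, -0.04], 0],
    [[0.13, 0.011, -0.04], 0],
    [[0.167, 0.0145, -0.04], 0],
  ],
)

```text
clock: 7.3
tool_pos: [0.5193, -0.0091, 0.3296]
orientation: [180.0, 0.0, -85.8]
force: [1.2, -0.7, -2.2]
opening: 0.0537
gripper_force: 29.9
```

Request:
send_rows(
  deltas=[
    [[0.034, 0.003, 0], 0],
    [[0.067, 0.006, 0], 0],
    [[0.1, 0.009, 0], 0],
    [[0.134, 0.0116, 0], 0],
    [[0.167, 0.0145, 0], 0],
  ],
)

```text
clock: 7.72
tool_pos: [0.5175, -0.1435, 0.3292]
orientation: [179.9, 0.0, -85.8]
force: [1.2, -0.5, -2.5]
opening: 0.0536
gripper_force: 29.9
```

Request:
send_rows(
  deltas=[
    [[0.034, 0.003, 0], 0.07],
    [[0.067, 0.006, 0], 0.14],
    [[0.1, 0.009, 0], 0.21],
    [[0.14, 0.0116, 0], 0.28],
    [[0.167, 0.0145, 0], 0.317],
  ],
)

```text
clock: 8.13
tool_pos: [0.5159, -0.2783, 0.3289]
orientation: [179.9, -0.0, -114.7]
force: [0.4, 0.0, -2.5]
opening: 0.0542
gripper_force: 29.9
```

Request:
send_rows(
  deltas=[
    [[0, 0, 0], 0],
    [[0, 0, 0], 0],
    [[0, 0, 0], 0],
    [[0, 0, 0], 0],
    [[0, 0, 0], 0],
  ],
)

```text
clock: 8.55
tool_pos: [0.5165, -0.2756, 0.3298]
orientation: [180.0, 0.0, -114.2]
force: [-0.4, -0.5, -1.8]
opening: 0.0541
gripper_force: 29.9
```

```bash
python3 - <<'E'
from h import *
o=ctrl.get_obs();print(o["tool_pos"],o["orientation"],o["force"],o["gripper_force"])
p=ctrl.snapshot("wrist");save(p,"w3")
for e in ctrl.cut_out(p,"column_low_mid")[:2]: print(e["conf"],e["pixels"].sum(),fitbox(p,e["pixels"],[.5185,-.272,-.4],.0,.12))
t=ctrl.snapshot("top")
for n in("carton","column_high_mid"):
  for q in(p,t):
    for e in ctrl.cut_out(q,n)[:2]: print(n,e["conf"],e["pixels"].sum(),np.array(e["xy"])*[640,400],[fitbox(q,e["pixels"],[.5185,-.272,-.4],a,a+.06) for a in(.06,o["tool_pos"][2]-.0885)])
print(go([.5168,-.2766,.212],-114.3))
E
```

```text
[ 0.51651156 -0.27556851  0.32981784] [ 1.79998548e+02  1.17321480e-02 -1.14229215e+02] [-0.35650972 -0.5296469  -1.76503172] 29.924940168857574
carton 0.6 18383 [319.488 217.92 ] [(array([ 0.52962379, -0.2630354 ]), np.float64(63.19191298279686), np.float64(-0.4299624653212207)), (array([ 0.51880764, -0.27083552]), np.float64(-23.356805334010154), np.float64(-0.5321175278622087))]
carton 0.6 142 [449.28 168.6 ] [(array([ 0.5185, -0.272 ]), np.float64(-62.91831180523293), np.float64(-0.0)), (array([ 0.52938611, -0.26180526]), np.float64(15.406669684845621), np.float64(-0.08738461538461538))]
carton 0.24 351 [232.32 196.52] [(array([ 0.5185, -0.272 ]), np.float64(-62.91831180523293), np.float64(-0.0)), (array([ 0.5185, -0.272 ]), np.float64(-62.91831180523293), np.float64(-0.0))]
column_high_mid 0.7 1012 [319.296 139.52 ] [(array([ 0.51965882, -0.27195895]), np.float64(-24.211994912142337), np.float64(-0.14173669467787114)), (array([ 0.51505381, -0.28140566]), np.float64(-44.6393328932864), np.float64(-0.028510254676583278))]
column_high_mid 0.32 18689 [321.088 216.32 ] [(array([ 0.52602678, -0.25027521]), np.float64(-114.16556674772431), np.float64(-0.4253304082615442)), (array([ 0.51867592, -0.27079682]), np.float64(-23.883092459414588), np.float64(-0.5409285631585041))]
column_high_mid 0.49 47 [439.296 201.52 ] [(array([ 0.4718422 , -0.27721486]), np.float64(35.71035671759994), np.float64(-0.045454545454545456)), (array([ 0.4855863 , -0.23962574]), np.float64(-59.89586265306433), np.float64(-0.027794204612655235))]
([0.0003, -0.0005, 0.1473], np.float64(0.0001), 'rows', np.float64(2.8), np.float64(0.0))
```

View pics/w3.png

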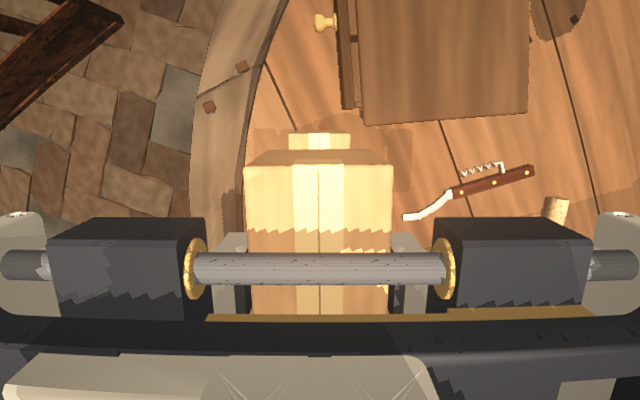

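The held carton (centre column 318) is in line with the column beneath it (centre column 319). I'll lower it.

Request:
send_rows(
  deltas=[
    [[0.001, 0, 0.04], 0],
    [[0.001, 0, 0.08], 0],
    [[0.001, 0, 0.115], 0],
    [[0.001, 0, 0.135], 0],
    [[0.001, 0, 0.145], 0],
  ],
)

```text
clock: 9.32
tool_pos: [0.5149, -0.2768, 0.211]
orientation: [179.8, -0.0, -114.3]
force: [-0.2, -0.4, -2.2]
opening: 0.0539
gripper_force: 29.9
```

Request:
send_rows(
  deltas=[
    [[0, 0, 0.0015], 0],
    [[0, 0, 0.003], 0],
    [[0, 0, 0.0045], 0],
    [[0, 0, 0.0055], 0],
    [[0, 0, 0.0055], 0],
  ],
)

```text
clock: 9.73
tool_pos: [0.5166, -0.2773, 0.2103]
orientation: [-179.9, 0.0, -114.3]
force: [-0.2, -0.2, -2.5]
opening: 0.0539
gripper_force: 29.9
```

Request:
send_rows(
  deltas=[
    [[0, 0, 0.0005], 0],
    [[0, 0, 0.001], 0],
    [[0, 0, 0.0015], 0],
    [[0, 0, 0.0015], 0],
    [[0, 0, 0.0015], 0],
  ],
)

```text
clock: 10.15
tool_pos: [0.5163, -0.2773, 0.2086]
orientation: [-180.0, -0.0, -114.3]
force: [0.0, 0.9, 1.1]
opening: 0.0537
gripper_force: 29.9
```

Request:
send_rows(
  deltas=[
    [[0, 0, 0.0005], 0],
    [[0, 0, 0.001], 0],
    [[0, 0, 0.001], 0],
    [[0, 0, 0.001], 0],
    [[0, 0, 0.001], 0],
  ],
)

```text
clock: 10.57
tool_pos: [0.5163, -0.2773, 0.2085]
orientation: [-179.9, -0.0, -114.3]
force: [-2.4, 3.2, 7.4]
opening: 0.0537
gripper_force: 29.9
```

Seated. I'll open the gripper.

Request:
send_rows(
  deltas=[
    [[0, 0, -0.0005], 0],
    [[0, 0, -0.0005], 0],
    [[0, 0, -0.0005], 0],
    [[0, 0, -0.0005], 0],
    [[0, 0, -0.0005], 0],
  ],
  gripper=1,
)

```text
clock: 10.98
tool_pos: [0.5161, -0.2772, 0.2076]
orientation: [180.0, -0.0, -114.3]
force: [0.0, 0.2, 0.5]
opening: 0.082
gripper_force: 0.0
```

Request:
send_rows(
  deltas=[
    [[0, 0, 0], 0],
    [[0, 0, 0], 0],
    [[0, 0, 0], 0],
    [[0, 0, 0], 0],
    [[0, 0, 0], 0],
  ],
)

```text
clock: 11.4
tool_pos: [0.5161, -0.2772, 0.2077]
orientation: [180.0, -0.0, -114.3]
force: [0.8, 0.6, -0.3]
opening: 0.0876
gripper_force: 0.0
```

Request:
send_rows(
  deltas=[
    [[0, 0, -0.03], 0],
    [[0, 0, -0.07], 0],
    [[0, 0, -0.11], 0],
    [[0, 0, -0.15], 0],
    [[0, 0, -0.16], 0],
  ],
)

```text
clock: 11.82
tool_pos: [0.5175, -0.2781, 0.3417]
orientation: [-179.6, 0.0, -114.3]
force: [1.3, -0.8, 0.9]
opening: 0.0878
gripper_force: 0.0
```

```bash
python3 - <<'E'
from h import *
print(ctrl.get_obs()["tool_pos"],go([.51,.25,.338],-85))
E
```

```text
[ 0.51751557 -0.27805598  0.34169498] ([-0.5978, 0.28, 0.0046], np.float64(-0.3254), 'rows', np.float64(12.7), np.float64(4.1))
```

Request:
send_rows(
  deltas=[
    [[-0.036, 0.017, 0], 0],
    [[-0.077, 0.036, 0], 0],
    [[-0.118, 0.055, 0], 0],
    [[-0.159, 0.074, 0], 0],
    [[-0.2, 0.093, 0], 0],
  ],
)

```text
clock: 12.23
tool_pos: [0.5138, -0.0993, 0.3358]
orientation: [-180.0, 0.0, -114.4]
force: [0.4, -0.2, 0.8]
opening: 0.0877
gripper_force: 0.0
```

Request:
send_rows(
  deltas=[
    [[-0.04, 0.0186, 0], 0],
    [[-0.08, 0.0372, 0], 0],
    [[-0.12, 0.0558, 0], 0],
    [[-0.16, 0.0744, 0], 0],
    [[-0.2, 0.093, 0], 0],
  ],
)

```text
clock: 12.65
tool_pos: [0.5119, 0.0774, 0.336]
orientation: [-180.0, 0.0, -114.3]
force: [0.9, -0.4, 0.0]
opening: 0.0879
gripper_force: 0.0
```

Request:
send_rows(
  deltas=[
    [[-0.045, 0.02, 0.015], -0.065],
    [[-0.09, 0.042, 0.03], -0.13],
    [[-0.13, 0.06, 0.05], -0.195],
    [[-0.17, 0.079, 0.07], -0.26],
    [[-0.195, 0.09, 0.075], -0.325],
  ],
)

```text
clock: 13.07
tool_pos: [0.5097, 0.25, 0.273]
orientation: [179.8, -0.1, -84.7]
force: [0.1, -0.5, -0.4]
opening: 0.088
gripper_force: 0.0
```

Request:
send_rows(
  deltas=[
    [[0, 0, 0], 0],
    [[0, 0, 0], 0],
    [[0, 0, 0], 0],
    [[0, 0, 0], 0],
    [[0, 0, 0], 0],
  ],
)

```text
clock: 13.48
tool_pos: [0.5111, 0.2466, 0.2764]
orientation: [-180.0, 0.0, -85.2]
force: [-0.7, 0.2, -0.2]
opening: 0.0875
gripper_force: 0.0
```

```bash
python3 - <<'E'
from h import *
p=look("w4")
e=ctrl.cut_out(p,"nozzle_a_grip")
for e in e[:2]:
    r,c=np.where(e["pixels"]);print(e["conf"],c.min(),c.max(),r.min(),r.max())
t=ctrl.snapshot("top")
for n in("column_high_mid","carton","glass","bottle"):
    for e in ctrl.cut_out(t,n)[:2]: print(n,round(e["conf"],2),e["pixels"].sum(),np.array(e["xy"])*[640,400],fitbox(t,e["pixels"],[.5185,-.272,-.4],.12,.18),fitbox(t,e["pixels"],[.5185,-.272,-.4],.0,.18))
a=p["color"]
x,y=[int(v) for v in np.array(ctrl.boxes_of(p,"nozzle_a_grip")[0]["xy"])*[640,400]]
cr=cv2.resize(a[max(0,y-50):y+50,x-60:x+60],(600,500),interpolation=cv2.INTER_CUBIC)
print(x-60,max(0,y-50)); cv2.imwrite("pics/w4c.png",cr[...,::-1])
s=ctrl.snapshot("scene")
cv2.imwrite("pics/st4.png",np.vstack([cv2.resize(t["color"],(448,280)),cv2.resize(s["color"],(448,280))])[...,::-1])
E
```

```text
13.4833 [0.5111 0.2466 0.2764] [-179.9568    0.0345  -85.1748] [ 45.5121  11.0931 -14.5147   0.0022 -64.337  -40.688 ]
nozzle_a_grip 0.85 [331.072 159.   ] [0.5038 0.2181 0.08  ]
nozzle_a_rim 0.73 [330.176 160.   ] [0.5044 0.219  0.08  ]
left_seat 0.97 [325.376  89.4  ] [0.5132 0.1602 0.042 ]
carton_mid 0.37 [330.112 161.32 ] [0.5041 0.2212 0.072 ]
0.76 301 362 130 192
column_high_mid 0.72 313 [420.224 195.4  ] (array([ 0.4983, -0.249 ]), np.float64(-36.335757428779786), np.float64(-0.2383853769992384)) (array([ 0.4955, -0.245 ]), np.float64(-38.173847800435375), np.float64(-0.16846652267818574))
carton 0.92 1310 [431.296 183.08 ] (array([ 0.52  , -0.2713]), np.float64(-23.280661958789924), np.float64(-0.9624170965364776)) (array([ 0.5211, -0.2711]), np.float64(-23.589166894967903), np.float64(-0.6627729812087354))
glass 0.79 526 [377.28 195.08] (array([ 0.5185, -0.272 ]), np.float64(-62.91831180523293), np.float64(-0.0)) (array([ 0.4773, -0.1323]), np.float64(-129.09806151869893), np.float64(-0.387434554973822))
bottle 0.55 748 [368.832 147.6  ] (array([ 0.5185, -0.272 ]), np.float64(-62.91831180523293), np.float64(-0.0)) (array([ 0.5185, -0.272 ]), np.float64(-62.91831180523293), np.float64(-0.0))
271 109
```

View pics/st4.png

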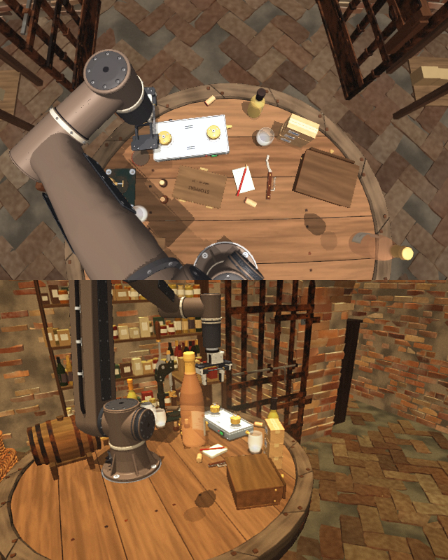

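View pics/w4c.png

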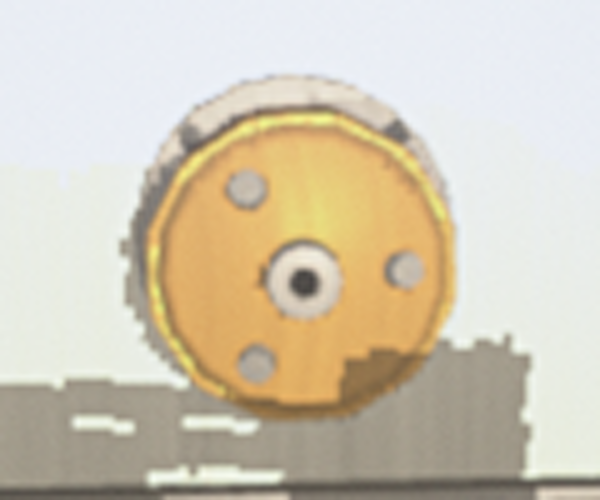

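```bash
python3 - <<'E'
from h import *
p=look("w5")
f=lambda x,y,z:print(z,atz(p,((271+x/5)/640,(109+y/5)/400),z))
f(303,282,.104);f(301,264,.09)
for q in((247,187),(405,268),(257,362)): f(*q,.092)
print(go([.504,.220,.16],-87.3))
E
```

```text
14.1333 [0.5109 0.2475 0.2757] [179.9964  -0.0016 -85.0661] [ 45.5954  11.1672 -14.5033  -0.0012 -64.3332 -40.6609]
nozzle_a_grip 0.96 [331.52 160.08] [0.503  0.2197 0.08  ]
nozzle_a_rim 0.72 [330.304 160.4  ] [0.504 0.22  0.08 ]
0.104 [0.5037 0.2207 0.104 ]
0.09 [0.5036 0.2198 0.09  ]
0.092 [0.5134 0.208  0.092 ]
0.092 [0.487  0.2187 0.092 ]
0.092 [0.5093 0.2361 0.092 ]
([0.0335, 0.0116, 0.1447], np.float64(0.0248), 'rows', np.float64(2.9), np.float64(0.3))
```

Request:
send_rows(
  deltas=[
    [[0.01, 0.004, 0.03], 0.025],
    [[0.02, 0.008, 0.06], 0.025],
    [[0.033, 0.012, 0.09], 0.025],
    [[0.033, 0.012, 0.12], 0.025],
    [[0.033, 0.012, 0.14], 0.025],
  ],
)

```text
clock: 14.8
tool_pos: [0.5028, 0.2194, 0.1618]
orientation: [179.9, -0.1, -87.4]
force: [-0.7, -0.3, -1.0]
opening: 0.0878
gripper_force: 0.0
```

Request:
send_rows(
  deltas=[
    [[0, 0, 0.015], 0],
    [[0, 0, 0.03], 0],
    [[0, 0, 0.042], 0],
    [[0, 0, 0.047], 0],
    [[0, 0, 0.047], 0],
  ],
  gripper=0.75,
)

```text
clock: 15.22
tool_pos: [0.5033, 0.2201, 0.1253]
orientation: [179.9, -0.1, -87.3]
force: [-0.8, -1.0, -0.1]
opening: 0.0664
gripper_force: 0.0
```

```bash
python3 - <<'E'
from h import *
o=ctrl.get_obs();print(o["tool_pos"],o["orientation"],o["force"],o["opening"])
print(go([.5036,.2203,.126],-87.3))
E
```

```text
[0.50329924 0.22011271 0.12528646] [ 1.79923929e+02 -6.06270591e-02 -8.73233743e+01] [-0.75486329 -0.99044618 -0.09073887] 0.06638001052797803
([-0.0002, -0.0004, -0.0009], np.float64(-0.0003), 'rows', np.float64(0.0), np.float64(0.0))
```

Request:
send_rows(
  deltas=[
    [[0, 0, 0], 0],
    [[0, 0, 0], 0],
    [[0, 0, 0], 0],
    [[0, 0, 0], 0],
    [[0, 0, 0], 0],
  ],
  gripper=0.4,
)

```text
clock: 15.63
tool_pos: [0.504, 0.2207, 0.1269]
orientation: [-179.9, 0.0, -87.3]
force: [-1.1, 1.0, 3.2]
opening: 0.0503
gripper_force: 30.0
```

Request:
send_rows(
  deltas=[
    [[0, 0, 0], 0],
    [[0, 0, 0], 0],
    [[0, 0, 0], 0],
    [[0, 0, 0], 0],
    [[0, 0, 0], 0],
  ],
)

```text
clock: 16.05
tool_pos: [0.504, 0.2207, 0.1269]
orientation: [-179.9, 0.0, -87.3]
force: [-0.8, 0.3, 6.8]
opening: 0.05
gripper_force: 30.0
```

```bash
python3 - <<'E'
from h import *
o=ctrl.get_obs();print(o["tool_pos"],o["orientation"],o["force"],o["moment"],o["opening"],o["gripper_force"])
E
```

```text
[0.50399276 0.22067801 0.12685406] [-1.79939416e+02  3.73919452e-02 -8.73035570e+01] [-0.80331011  0.33993687  6.75435513] [0.04863274 0.57755927 0.04438686] 0.04998378288301243 30.000879457220435
```

Gripped squarely on the flats (50.0 mm). I'll try counter-clockwise first, with a small turn.

Request:
send_rows(
  deltas=[
    [[0, 0, 0], -0.025],
    [[0, 0, 0], -0.05],
    [[0, 0, 0], -0.075],
    [[0, 0, 0], -0.1],
    [[0, 0, 0], -0.1],
  ],
)

```text
clock: 16.47
tool_pos: [0.5042, 0.2208, 0.1269]
orientation: [-179.9, 0.0, -78.2]
force: [0.4, -0.1, 6.1]
opening: 0.0503
gripper_force: 30.0
```

```bash
python3 - <<'E'
from h import *
o=ctrl.get_obs();print(o["tool_pos"],o["orientation"],o["force"],o["moment"],o["opening"],o["gripper_force"])
E
```

```text
[0.50416533 0.22076612 0.12688914] [-1.79912862e+02  3.53674056e-02 -7.81606434e+01] [ 0.39167489 -0.11499379  6.11335244] [0.04791093 0.26302837 0.01194966] 0.050307066408494236 29.999852848704904
```

It turns freely, with no moment built up. I'll carry on counter-clockwise while rising slightly.

Request:
send_rows(
  deltas=[
    [[0, 0, -0.0003], -0.06],
    [[0, 0, -0.0005], -0.12],
    [[0, 0, -0.0007], -0.18],
    [[0, 0, -0.001], -0.24],
    [[0, 0, -0.001], -0.28],
  ],
)

```text
clock: 16.88
tool_pos: [0.5038, 0.2205, 0.1272]
orientation: [-180.0, -0.0, -52.8]
force: [-0.2, -0.0, 3.5]
opening: 0.0502
gripper_force: 30.0
```

```bash
python3 - <<'E'
from h import *
o=ctrl.get_obs();print(o["tool_pos"],o["orientation"],o["force"],o["moment"],o["opening"],o["gripper_force"])
E
```

```text
[0.50376875 0.22046434 0.12720892] [-1.79972668e+02 -1.00088466e-03 -5.28279666e+01] [-0.22256099 -0.00631495  3.4660605 ] [-1.63036998e-04  2.68309347e-01 -1.10806566e-02] 0.050200250619316655 29.999338863417506
```

Request:
send_rows(
  deltas=[
    [[0, 0, -0.0003], -0.07],
    [[0, 0, -0.0006], -0.14],
    [[0, 0, -0.0009], -0.21],
    [[0, 0, -0.0012], -0.28],
    [[0, 0, -0.0013], -0.345],
  ],
)

```text
clock: 17.3
tool_pos: [0.5032, 0.2201, 0.1276]
orientation: [180.0, 0.0, -21.8]
force: [-0.6, -0.7, -1.3]
opening: 0.0498
gripper_force: 30.0
```

Request:
send_rows(
  deltas=[
    [[0, 0, 0], 0],
    [[0, 0, 0], 0],
    [[0, 0, -0.0013], 0],
    [[0, 0, -0.0025], 0],
    [[0, 0, -0.0038], 0],
  ],
)

```text
clock: 17.72
tool_pos: [0.5036, 0.2203, 0.1311]
orientation: [180.0, 0.0, -22.2]
force: [-0.0, 1.3, -1.8]
opening: 0.05
gripper_force: 30.0
```

```bash
python3 - <<'E'
from h import *
o=ctrl.get_obs();print(o["tool_pos"],o["orientation"],o["force"],o["moment"],o["opening"],o["gripper_force"])
E
```

```text
[0.50359666 0.22034348 0.13108071] [ 1.79992821e+02  4.49414155e-03 -2.21568565e+01] [-0.03511579  1.26011963 -1.76917592] [-0.01279873  0.15636598  0.01934974] 0.049987668842414165 29.999606714118272
```

Only the nozzle's own weight (about 2 N) shows, so it is free. I'll lift it straight up.

Request:
send_rows(
  deltas=[
    [[0, 0, -0.006], 0],
    [[0, 0, -0.012], 0],
    [[0, 0, -0.018], 0],
    [[0, 0, -0.024], 0],
    [[0, 0, -0.03], 0],
  ],
)

```text
clock: 18.13
tool_pos: [0.5037, 0.2205, 0.1558]
orientation: [-180.0, -0.0, -22.1]
force: [0.2, 0.4, -1.8]
opening: 0.0498
gripper_force: 30.0
```

Request:
send_rows(
  deltas=[
    [[0, 0, -0.01], 0],
    [[0, 0, -0.02], 0],
    [[0, 0, -0.035], 0],
    [[0, 0, -0.045], 0],
    [[0, 0, -0.05], 0],
  ],
)

```text
clock: 18.55
tool_pos: [0.5041, 0.2208, 0.1968]
orientation: [-179.9, -0.1, -22.1]
force: [0.4, -0.9, -1.7]
opening: 0.0502
gripper_force: 30.0
```

Request:
send_rows(
  deltas=[
    [[0, 0, 0], 0],
    [[0, 0, 0], 0],
    [[0, 0, 0], 0],
    [[0, 0, 0], 0],
    [[0, 0, 0], 0],
  ],
)

```text
clock: 18.97
tool_pos: [0.5034, 0.2202, 0.1945]
orientation: [179.9, 0.0, -22.1]
force: [0.9, -0.6, -2.4]
opening: 0.0501
gripper_force: 30.0
```

```bash
python3 - <<'E'
from h import *
o=ctrl.get_obs();print(o["tool_pos"],o["orientation"],o["force"],o["opening"],o["gripper_force"])
s=ctrl.snapshot("scene");t=ctrl.snapshot("top");w=ctrl.snapshot("wrist")
for n in("carton","bottle","glass"):
    for e in ctrl.boxes_of(t,n)[:1]: print(n,e["conf"],np.array(e["xy"])*[640,400])
for n in("spindle_a","nozzle_a"):
  for q in (s,w):
    for e in ctrl.boxes_of(q,n)[:2]: print(n,e["conf"],np.array(e["xy"])*[640,400])
a=cv2.resize(s["color"][150:270,250:450],(800,480),interpolation=cv2.INTER_CUBIC)
cv2.imwrite("pics/f1.png",a[...,::-1])
E
```

```text
[0.50344847 0.22022827 0.194491  ] [ 1.79949834e+02  2.69296050e-02 -2.20718788e+01] [ 0.92167844 -0.6310278  -2.37861859] 0.05005490742273232 29.99976182822138
carton 0.95 [429.888 185.32 ]
bottle 0.95 [366.4  145.68]
spindle_a 0.63 [336.32 210.  ]
spindle_a 0.57 [306.368 187.52 ]
spindle_a 0.78 [319.488 189.2  ]
spindle_a 0.59 [531.52  85.28]
nozzle_a 0.45 [302.08 165.4 ]
nozzle_a 0.67 [586.688  76.8  ]
nozzle_a 0.64 [321.216 245.2  ]
```

View pics/f1.png

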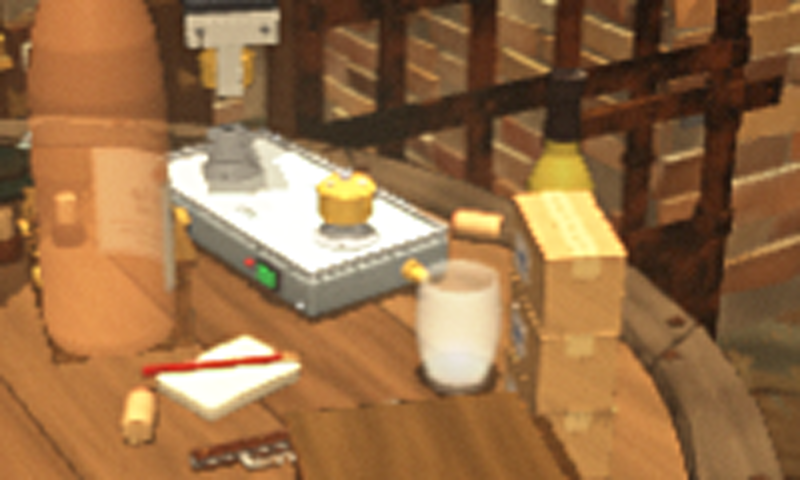

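The crop shows the nozzle held at (228,70), above the bare left spindle at (232,160). The right nozzle is still on at (345,205), the cartons are stacked three high at (575,300), and the glass and bottle are standing. I'll hand the job in.

```bash
python3 -c "
from h import *
print(ctrl.close_job())"
```

```text
the job is handed in; nothing more can be done
None
```

The job is handed in: the carton is stacked on the column and released, and the left nozzle came off counter-clockwise and is held upright about 7 cm above its seated height, over its spindle; the right nozzle, glass and bottle look undisturbed.

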